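Turn a cast token over on the turning board

TASK

Push the silver token along its lane to the step, tip it up against the step and over onto the upper bed, then push it fully home under the metal lip against the stop, so that its back can be painted. Work gently with the fingertips only: never pinch or lift the token, and leave the black disc, the paint pot and the brush alone.

Things in the scene. Friction and masses are not known exactly. Their poses are not given: they have to be found in the camera images.
- token: silver cast token, nearly round with about twelve short sides, 50 mm across (25 from centre to rim, within 1), rim 3 mm thick, 20 g. It lies on the lower bed in either lane. Origin at the centre of the face that is underneath at the start; z axis up at the start, down once turned over.
- board: fixed wooden turning board, 195 x 138 mm, 22 high. Origin on its underside, mid-width, under the face of the step; x points from the low end over the step to the stop, y across to the left, z up. In mm in this frame: lower bed top at z = 12, x = -135 to 0, with two lanes 58 wide, centred at y = -33 and +33, between strips 6 high; upper bed top at z = 22, from x = 0 on.
- step (a point): mid-width point of the step's top edge, board axes. The step's upright face drops 10 mm from here to the lower bed. In the middle of each lane the lower bed has a finger slot 32 mm wide, 6 deep (floor 16 below this point), open at the low end and ending 25 mm before the step, so that a fingertip reaches below the token's rim.
- stop (a point): mid-width point at the foot of the stop, on the upper bed 48.5 mm beyond the step, board axes. An aluminium lip along the stop's top overhangs the upper bed by 4.5 mm, its underside 6 mm and its top 8.5 mm above the bed: the rim of the token fits under it. The upper bed is plain and flat over the whole width, without strips.
- disc: round black plastic disc, 52 mm across, 5 mm thick, loose on the lower bed in the other lane; leave alone. Origin at the centre of its underside.
- pot: small white and red paint pot, 54 mm across, 48 mm tall, on the bench to the right of the board; leave alone. Origin at the centre of its underside.
- brush: paint brush with a red handle, 180 mm long, 12 mm thick, lying on the bench to the right of the board; leave alone. Origin at its middle, on the bench.
There are look-alikes about, which are no part of the job. Leave any green look-alike of the token alone.

How it is judged:
By the outcome, as a careful person would: the job done as asked, in the order asked, and still so for the second after the job is handed in, with the robot touching nothing.
It also fails if it takes over 58 s, if anything falls off the work surface, if the arm or the gripper's body presses on something with over 40 N, if the wrist force passes 120 N, or if a joint passes its speed limit or range.

ROBOT

A 7-joint arm with a two-finger parallel gripper is mounted at the origin on the work surface; the furniture and walls round the work are solid. World frame = base frame: x ahead of the robot, y to its left, z up, the work surface at z = 0. Lengths are in m, angles in rad, forces in N, time in s.
With the tool pointing down it reaches from about 0.425 to 1.025 m from the base axis. Payload 3.6 kg.
Tool frame: the origin (TCP) lies on the centre line of the jaws, within the pads' length; the fingertips stand 17 mm ahead of it and the grasp point (between the pads) lies 2 mm behind it; z points along the fingers, y is the direction in which the jaws open and shut (so a half turn about z gives the same grasp; the last joint's range is limited). The gripper opens to 85 mm and grips with 20 to 120 N. Pads are 22 mm wide; open, the fingers measure 114 mm over their backs; the gripper's body (76 mm by 85 mm) begins 54 mm behind the grasp point. The pads swing forward as they close: fully open they stand 13 mm farther back than shut.
Start: joints at [-1.236, 0.591, 0.048, 1.609, -0.033, 0.943, -0.034], TCP at [0.301, 0.659, 0.248] pointing down, gripper open.
Joint ranges: [-2.69, 2.69], [-0.47, 2.24], [-1.27, 1.36], [0.19, 2.51], [-1.53, 4.68], [0.08, 2.07], [-3.09, 3.09]. Speed limits (rad/s): [2.57, 2.57, 3.14, 3.14, 3.14, 3.14, 3.14].

INTERFACE

Orientations are given as a unit quaternion [w, x, y, z].
In Python, from bench import env gives the robot as it stands.
- The arm moves only by the tool play_rows, never from a script. Its argument "rows" is a list of rows, each an object of numbers: "x", "y", "z": the shift along the tool's x, y, z scaled (see below); "twist": the turn about the tool's z scaled (see below). In form: [{"x": .., "y": .., "z": .., "twist": ..}, ...]. A call has 1 to 8 rows; each row is the pose to reach, as a shift and turn from the pose commanded when the call began, along the tool's axes at that moment; what a row does not reach only later rows make up. The controller multiplies each number of a shift by 20 cm and each number of a turn by 0.5 rad. A row lasts 1/8 s, in which the tool goes at most 62.5 mm and 10.7 degrees, less where a joint would pass 70% of its speed; a pose out of reach is approached as far as the arm can. A call with a number of a shift or a turn outside -1 to 1 is refused whole. A call with a gripper value outside its range is refused whole. "grip" is the opening, from -1 (shut) to 1 (fully open), set as the call begins (left out, the last holds). The fingers move at their own pace and stop on an object; "grip_force" is the grip in N (left out, the last holds). Time passes only in rows, so rows that repeat a pose let the fingers close. It gives the time, the measured TCP pose, the force and the opening at its end, in the units of the state.
- env.get_state(): the state, without advancing time (a new reading comes with each control period).
- env.read_camera(name): name is "scene" or "top" or "wrist"; returns a dict with "pixels" (420x560x3 uint8, red, green, blue), "camera_matrix" (3x3 intrinsics, pixels), "camera_from_world" (4x4, takes a point from world to camera coordinates). Camera axes: x right, y up, looking along -z (the intrinsics and any distortion apply to the point x, -y, -z); pixel columns grow to the right and rows downward; lengths in m; the calibration is good to about 2 mm. A picture is of the moment at which its call begins. There is no depth.
- env.finish_job(): hands the job in, once; it reports no verdict.
The state is a dict: "clock": time; "qpos": joint angles; "qd": joint speeds; "joint_torque": joint torques, N m; "tcp_pos": TCP position; "tool_rot": TCP orientation; "contact_force": force on the tool from outside, world axes, zero at the start; "ft_torque": the same for the moment, N m; "gripper_width": finger opening in m.
Only numpy, scipy, OpenCV 4.12 (cv2) and the standard library are available. Lean on these libraries where they do the work, as an engineer would, in place of code of your own. Each camera call takes 0.05 s, during which the arm holds its last target.

## Working session

There is one attempt and no reset: what is moved stays moved. The work goes in short steps, Python scripts to look and compute and a tool call to move; the robot and the scene stay as the last step left them, time stands still between calls to the robot, and variables do not carry over. Pictures are saved under pics/ and viewed, and the job is handed in when it is done.

Besides the shell and the picture viewer there is one more tool, called after "Call:" as a command line: name --argument value ..., lists and objects as JSON in quotes. play_rows: Moves the arm, as the interface text tells. Its arguments: {"type":"object","properties":{"rows":{"type":"array"},"grip":{"type":"number"},"grip_force":{"type":"number"}},"required":["rows"]}

```bash
ls; mkdir -p pics; python3 - <<'E'
from bench import env
import cv2
s=env.get_state()
print(s)
for n in ["scene","top","wrist"]:
    r=env.read_camera(n)
    cv2.imwrite(f"pics/a_{n}.png",r["pixels"][:,:,::-1])
    print(n,r["camera_matrix"].tolist(),r["camera_from_world"].round(4).tolist(),[k for k in r])
E
```

```text
pics
{'clock': 0.0, 'qpos': array([-1.2355195 ,  0.59209202,  0.0482731 ,  1.60985502, -0.03328747,
        0.94271689, -0.03367926]), 'qd': array([ 5.87321614e-04, -5.09369327e-04,  1.54371387e-03, -9.55169400e-05,
        2.09597522e-04, -1.71691769e-03, -4.40805772e-04]), 'joint_torque': array([-1.90440398e-03, -5.48699212e+01,  1.54640481e+00, -1.98127645e+01,
        9.40854923e-03,  8.90603667e-03, -1.00574465e-05]), 'tcp_pos': array([0.30106875, 0.65864175, 0.24714752]), 'tool_rot': array([-1.81372204e-04,  2.12686242e-01,  9.77119889e-01, -1.11904603e-03]), 'contact_force': array([ 0.26582194,  0.04532976, -0.00961155]), 'ft_torque': array([0.03008404, 0.04013008, 0.05591328]), 'gripper_width': 0.08523185065019584}
scene [[385.60214203411675, 0.0, 282.1318775530332], [0.0, 385.60214203411675, 208.06160315094655], [0.0, 0.0, 1.0]] [[-0.806, -0.5919, -0.0036, 0.3821], [0.4406, -0.6041, 0.664, -0.303], [-0.3952, 0.5336, 0.7477, -0.6425], [0.0, 0.0, 0.0, 1.0]] ['pixels', 'camera_matrix', 'camera_from_world']
top [[502.0849387370608, 0.0, 274.32526662132045], [0.0, 502.0849387370608, 204.86907947045106], [0.0, 0.0, 1.0]] [[-0.0268, -0.9996, -0.001, -0.0752], [0.9804, -0.0264, 0.195, -0.5391], [-0.195, 0.0042, 0.9808, -1.0264], [0.0, 0.0, 0.0, 1.0]] ['pixels', 'camera_matrix', 'camera_from_world']
wrist [[371.5779187104684, 0.0, 284.1003812737411], [0.0, 371.5779187104684, 209.02301847580847], [0.0, 0.0, 1.0]] [[0.4155, 0.9096, -0.0005, -0.7245], [-0.867, 0.3959, -0.3026, 0.038], [-0.275, 0.1262, 0.9531, -0.379], [0.0, 0.0, 0.0, 1.0]] ['pixels', 'camera_matrix', 'camera_from_world']
```

View pics/a_scene.png

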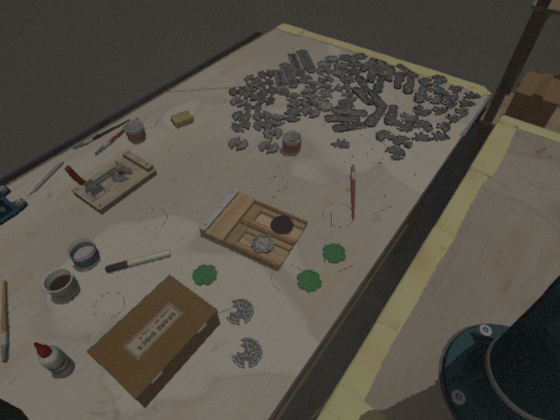

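View pics/a_top.png

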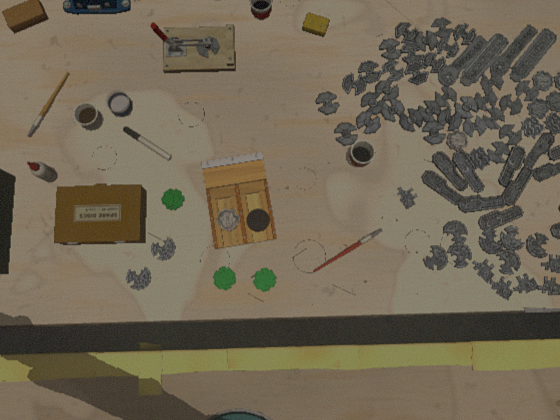

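View pics/a_wrist.png

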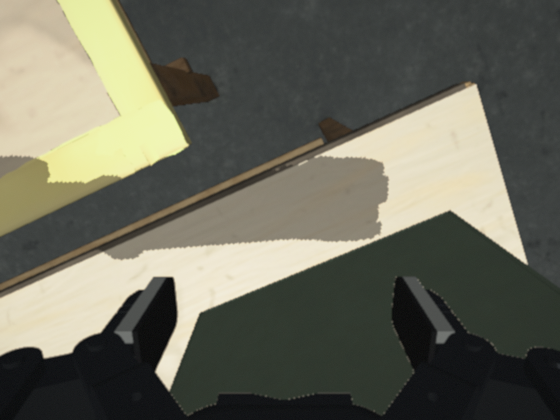

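The top view shows the board at about (205–275, 153–248), with its stop at the far side. The silver token is at about (228,219) in the left lane and the black disc at (258,219). The green look-alikes are at (173,199), (224,278) and (264,279), and the notched silver slugs at (162,247) and (138,277). The candidate is the one on the lower bed, so I'll confirm it in enlarged crops.

```bash
python3 - <<'E'
import cv2
a=cv2.imread("pics/a_top.png")[145:255,190:290]
cv2.imwrite("pics/c_top.png",cv2.resize(a,None,fx=5.4,fy=5.4,interpolation=cv2.INTER_CUBIC))
a=cv2.imread("pics/a_scene.png")[180:280,190:320]
cv2.imwrite("pics/c_scene.png",cv2.resize(a,None,fx=6,fy=6,interpolation=cv2.INTER_CUBIC))
E
```

```text
(no output)
```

View pics/c_top.png

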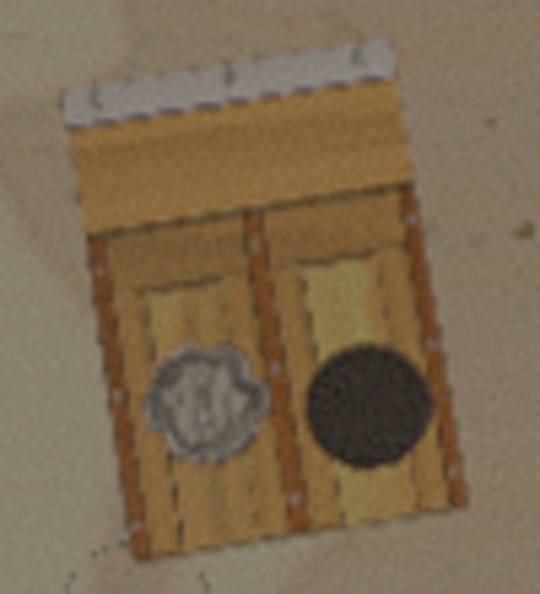

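View pics/c_scene.png

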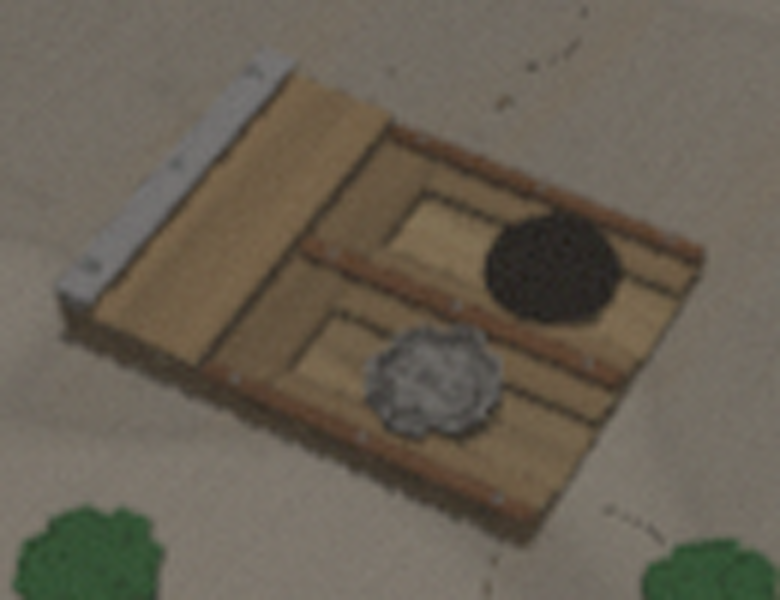

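```bash
cat > h.py <<'E'
import numpy as np, cv2, json
from scipy.optimize import least_squares
def proj(P,K,T):
    P=np.atleast_2d(P); c=P@T[:3,:3].T+T[:3,3]; c=c*[1,-1,-1]; u=c@K.T; return u[:,:2]/u[:,2:]
def ray(px,K,T):
    d=np.linalg.inv(K)@np.array([px[0],px[1],1.]); d=d*[1,-1,-1]; R=T[:3,:3]; return -R.T@T[:3,3], R.T@d
def onz(px,K,T,z):
    o,d=ray(px,K,T); return o+d*(z-o[2])/d[2]
def snap(name,fn=None,crop=None,f=1):
    from bench import env
    r=env.read_camera(name); im=r["pixels"][:,:,::-1]
    if crop is not None: im=im[crop[1]:crop[3],crop[0]:crop[2]]
    if fn: cv2.imwrite(fn,cv2.resize(im,None,fx=f,fy=f,interpolation=cv2.INTER_CUBIC))
    return r["pixels"],np.array(r["camera_matrix"]),np.array(r["camera_from_world"])
E
python3 - <<'E'
from h import *
_,Kt,Tt=snap("top");_,Ks,Ts=snap("scene")
np.savez("cams.npz",Kt=Kt,Tt=Tt,Ks=Ks,Ts=Ts)
B=[(0,69,22),(0,-69,22),(-135,69,18),(-135,-69,18),(44,69,30.5),(44,-69,30.5),(60,69,30.5),(60,-69,30.5)]
top=np.array([(84,232),(411,185),(135,558),(468,505),(68,126),(399,78),(62,92),(392,42)])/5.4+[190,145]
sc=np.array([(205,362),(390,124),(522,538),(703,250),(97,315),(297,68),(58,290),(265,55)])/6+[190,180]
B=np.array(B)/1000
def W(p): 
    c,s=np.cos(p[2]),np.sin(p[2]); return B@np.array([[c,s,0],[-s,c,0],[0,0,1]])+[p[0],p[1],p[3]]
def f(p,m=3): 
    r=[]
    if m&1: r.append(proj(W(p),Kt,Tt)-top)
    if m&2: r.append(proj(W(p),Ks,Ts)-sc)
    return np.concatenate(r).ravel()
for m in (1,2,3):
    s=least_squares(f,[0.55,0,0.1,0],args=(m,),loss='soft_l1'); print(m,s.x.round(4)); print(f(s.x,m).reshape(-1,2).round(1).tolist())
# token centre
a=onz(np.array((206,403))/5.4+[190,145],Kt,Tt,.015); b=onz(np.array((434,382))/6+[190,180],Ks,Ts,.015)
print(a,b)
# triangulate
o1,d1=ray(np.array((206,403))/5.4+[190,145],Kt,Tt);o2,d2=ray(np.array((434,382))/6+[190,180],Ks,Ts)
M=np.c_[d1,-d2];t=np.linalg.lstsq(M,o2-o1,rcond=None)[0];print(o1+d1*t[0],o2+d2*t[1])
p=s.x
for q in (a,b):
    c,sn=np.cos(p[2]),np.sin(p[2]);dx,dy=q[:2]-p[:2];print("board",(c*dx+sn*dy)*1000,(-sn*dx+c*dy)*1000)
E
```

```text
1 [ 0.594  -0.0061  0.1334 -0.0028]
[[0.2, 0.6], [0.7, -0.2], [-0.8, -0.0], [-0.2, -0.2], [0.1, 0.4], [-0.2, -0.2], [0.2, -0.1], [-0.0, -0.3]]
2 [ 0.5984 -0.0082  0.1381 -0.011 ]
[[-1.2, 1.2], [0.8, -0.3], [0.6, -2.0], [-0.3, 0.5], [-0.4, -0.9], [0.3, 0.2], [0.1, 0.5], [0.0, 0.1]]
3 [ 0.5952 -0.0057  0.1352 -0.0067]
[[0.3, 0.5], [0.5, -0.4], [-0.6, -0.4], [-0.3, -0.6], [0.1, 0.4], [-0.4, -0.3], [0.2, -0.1], [-0.2, -0.3], [-1.3, 1.5], [1.1, -0.3], [0.8, -1.4], [0.3, 0.8], [-0.5, -0.8], [0.6, 0.1], [-0.0, 0.6], [0.2, 0.0]]
[0.51386789 0.01334308 0.015     ] [0.5145156  0.01641517 0.015     ]
[0.51451669 0.01368363 0.01120478] [0.51619625 0.01451576 0.01156657]
board -78.06004330905317 29.80365459753467
board -77.00422596853782 32.7604302748551
```

```bash
cat >> h.py <<'E'
from scipy.spatial.transform import Rotation as Rt
PB=np.array([0.595,-0.0062,0.1345])  # board x,y,yaw
def b2w(p,PB=PB):
    c,s=np.cos(PB[2]),np.sin(PB[2]); p=np.asarray(p,float)/1000
    return np.array([PB[0]+c*p[0]-s*p[1],PB[1]+s*p[0]+c*p[1],p[2]])
def w2b(q,PB=PB):
    c,s=np.cos(PB[2]),np.sin(PB[2]); d=np.asarray(q)-[PB[0],PB[1],0]
    return np.array([c*d[0]+s*d[1],-s*d[0]+c*d[1],d[2]])*1000
def plan(target_b,PB=PB,yaw_off=np.pi/2):
    from bench import env
    s=env.get_state(); q=s["tool_rot"]; R=Rt.from_quat([q[1],q[2],q[3],q[0]]).as_matrix()
    d=R.T@(b2w(target_b,PB)-s["tcp_pos"])
    xa=np.arctan2(R[1,0],R[0,0]); tw=-((PB[2]+yaw_off-xa+np.pi)%(2*np.pi)-np.pi)
    print("t",round(s["clock"],2),"tcp_b",w2b(s["tcp_pos"],PB).round(1),"units xyz",(d/0.2).round(3),"twist",round(tw/0.5,3),"F",s["contact_force"].round(2),"w",round(s["gripper_width"],4))
E
python3 -c "
from h import *
plan([-110,31,200])"
```

```text
t 0.25 tcp_b [-201.9  698.6  247.7] units xyz [-2.171 -2.577  0.241] twist 2.015 F [-0.25 -0.43  0.5 ] w 0.0853
```

Call:
play_rows --rows '[{"x": -0.2, "y": -0.24, "z": 0}, {"x": -0.4, "y": -0.48}, {"x": -0.6, "y": -0.72}, {"x": -0.8, "y": -0.96}]' --grip -1 --grip_force 20

```text
invalid input at $.rows[0]: expected keys x, y, z, twist
```

Call:
play_rows --rows '[{"x": -0.2, "y": -0.24, "twist": 0.3}, {"x": -0.4, "y": -0.48, "twist": 0.6}, {"x": -0.6, "y": -0.72, "twist": 0.9}, {"x": -0.8, "y": -0.96, "twist": 1.0}]'

```text
invalid input at $.rows[0]: expected keys x, y, z, twist
```

```bash
python3 -c "
from h import *
plan([-110,31,200]);plan([-80,90,200])"
```

```text
t 0.25 tcp_b [-201.9  698.6  247.7] units xyz [-2.171 -2.577  0.241] twist 2.015 F [-0.25 -0.43  0.5 ] w 0.0853
t 0.25 tcp_b [-201.9  698.6  247.7] units xyz [-2.14  -2.247  0.241] twist 2.015 F [-0.25 -0.43  0.5 ] w 0.0853
```

Call:
play_rows --rows '[{"x": -0.2, "y": -0.24, "z": 0, "twist": 0}, {"x": -0.4, "y": -0.48, "z": 0, "twist": 0}, {"x": -0.6, "y": -0.72, "z": 0, "twist": 0}, {"x": -0.8, "y": -0.96, "z": 0, "twist": 0}]' --grip -1 --grip_force 20

```text
clock: 0.75
tcp_pos: [0.3677, 0.4163, 0.2484]
tool_rot: [0.0, 0.213, 0.977, 0.0]
contact_force: [0.9, 0.4, -0.5]
gripper_width: 0.0121
```

Call:
play_rows --rows '[{"x": -0.2, "y": -0.24, "z": 0, "twist": 0.3}, {"x": -0.4, "y": -0.48, "z": 0, "twist": 0.6}, {"x": -0.6, "y": -0.72, "z": 0, "twist": 0.9}, {"x": -0.8, "y": -0.96, "z": 0, "twist": 1.0}]'

```text
clock: 1.25
tcp_pos: [0.4333, 0.1753, 0.2486]
tool_rot: [0.0, 0.449, 0.894, 0.0]
contact_force: [1.6, 0.8, 0.6]
gripper_width: 0.0
```

```bash
python3 -c "
from h import *
plan([-110,31,200])"
```

```text
t 1.25 tcp_b [-135.9  201.5  248.6] units xyz [-0.809 -0.3    0.243] twist 1.011 F [1.61 0.77 0.6 ] w 0.0
```

Call:
play_rows --rows '[{"x": -0.27, "y": -0.1, "z": 0.08, "twist": 0.34}, {"x": -0.53, "y": -0.2, "z": 0.16, "twist": 0.67}, {"x": -0.81, "y": -0.3, "z": 0.24, "twist": 1.0}, {"x": -0.81, "y": -0.3, "z": 0.24, "twist": 1.0}, {"x": -0.81, "y": -0.3, "z": 0.24, "twist": 1.0}]'

```text
clock: 1.88
tcp_pos: [0.4817, 0.0118, 0.2003]
tool_rot: [-0.0, 0.655, 0.756, 0.0]
contact_force: [-0.3, 0.9, 1.2]
gripper_width: 0.0001
```

```bash
python3 -c "
from h import *
_,K,T=snap('wrist','pics/w1.png')
np.savez('w1.npz',K=K,T=T)
plan([-110,31,200])"
```

```text
t 1.93 tcp_b [-109.8   33.9  200.4] units xyz [-0.015 -0.001  0.002] twist 0.02 F [1.03 0.42 0.78] w -0.0002
```

View pics/w1.png

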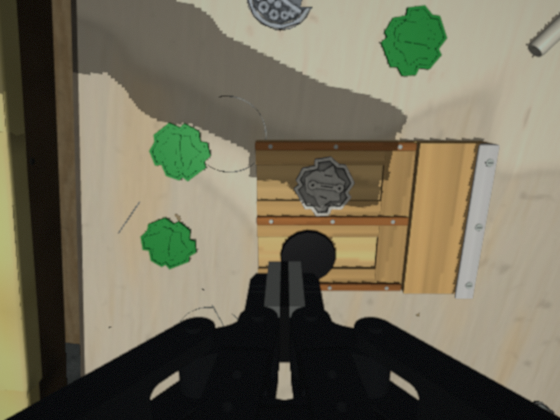

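The wrist view shows the board at (257–497, 141–298), with the token at about (325,186) in the left lane (the upper one here) and the closed fingertips at (285,285). I'll enlarge it.

```bash
python3 -c "
import cv2
a=cv2.imread('pics/w1.png')[130:310,245:511]
cv2.imwrite('pics/w1c.png',cv2.resize(a,None,fx=3,fy=3,interpolation=cv2.INTER_CUBIC))"
```

```text
(no output)
```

View pics/w1c.png

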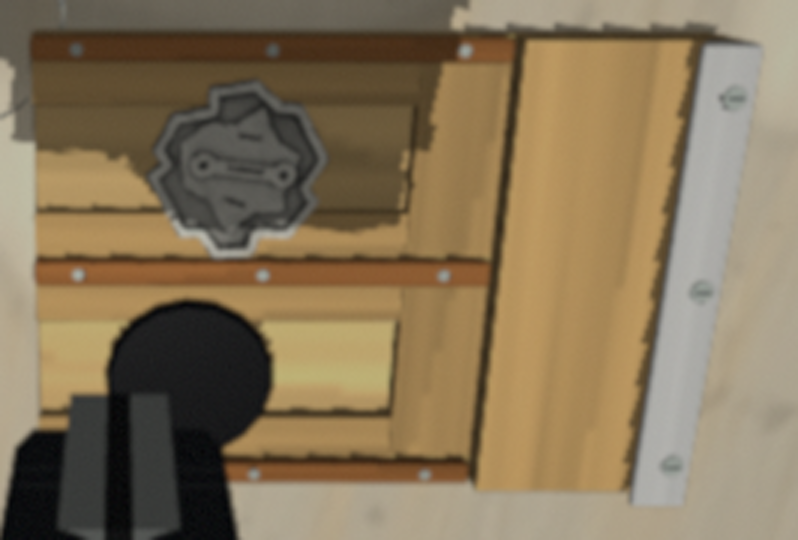

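```bash
python3 - <<'E'
from h import *
c=np.load("cams.npz");w=np.load("w1.npz")
cams={'t':(c['Kt'],c['Tt']),'s':(c['Ks'],c['Ts']),'w':(w['K'],w['T'])}
B8=[(0,69,22),(0,-69,22),(-135,69,18),(-135,-69,18),(44,69,30.5),(44,-69,30.5),(60,69,30.5),(60,-69,30.5)]
obs={'t':(B8,np.array([(84,232),(411,185),(135,558),(468,505),(68,126),(399,78),(62,92),(392,42)])/5.4+[190,145]),
's':(B8,np.array([(205,362),(390,124),(522,538),(703,250),(97,315),(297,68),(58,290),(265,55)])/6+[190,180]),
'w':([(0,69,22),(0,-69,22),(-135,69,18),(44,69,30.5),(44,-69,30.5),(60,69,30.5),(60,-69,30.5),(-135,4,18),(-135,-4,18),(0,4,18),(0,-4,18)],
 np.array([(522,38),(474,487),(32,32),(703,45),(632,503),(763,45),(684,503),(35,262),(37,287),(490,262),(487,285)])/3+[245,130])}
def f(p,ks):
    cc,s=np.cos(p[2]),np.sin(p[2]);R=np.array([[cc,s,0],[-s,cc,0],[0,0,1]])
    return np.concatenate([(proj(np.array(obs[k][0])/1000@R+[p[0],p[1],p[3]],*cams[k])-obs[k][1]) for k in ks]).ravel()
for ks in ('w','t','ts','tsw'):
    s=least_squares(f,[0.595,0,0.134,0],args=(ks,),loss='soft_l1',f_scale=1.);print(ks,s.x.round(4),np.abs(s.fun).max().round(2))
    if ks=='w':print(f(s.x,'w').reshape(-1,2).round(1).tolist())
px={'t':np.array((206,403))/5.4+[190,145],'s':np.array((434,382))/6+[190,180],'w':np.array((238,168))/3+[245,130]}
for k in px: print(k,onz(px[k],*cams[k],.015), w2b(onz(px[k],*cams[k],.015),s.x))
A=[];b=[]
for k in px:
    o,d=ray(px[k],*cams[k]);d/=np.linalg.norm(d);M=np.eye(3)-np.outer(d,d);A.append(M);b.append(M@o)
print("tri",np.linalg.lstsq(np.vstack(A),np.concatenate(b),rcond=None)[0])
# where projects fingertip
from bench import env
t=env.get_state()['tcp_pos'];print(proj(t+[0,0,-.017],*cams['w']),proj(t+[0,0,.0],*cams['w']))
E
```

```text
w [ 0.5951 -0.003   0.1409 -0.0023] 1.84
[[1.0, 0.5], [0.4, 0.4], [-0.6, 1.5], [-0.4, -0.4], [-1.0, -0.0], [-0.3, -0.3], [-0.7, -0.0], [0.0, -0.6], [-0.4, -0.4], [1.8, -0.4], [1.8, 0.5]]
t [ 0.594  -0.0061  0.1334 -0.0028] 0.76
ts [ 0.5952 -0.0057  0.1352 -0.0067] 1.48
tsw [ 0.5952 -0.0037  0.1392 -0.0036] 1.94
t [0.51386789 0.01334308 0.015     ] [-78.17082112  28.12315653  15.        ]
s [0.5145156  0.01641517 0.015     ] [-77.10301735  31.07562461  15.        ]
w [0.51505019 0.01761292 0.015     ] [-76.4073755  32.1875951  15.       ]
tri [0.51552951 0.01492312 0.0108392 ]
[[286.4958969  281.48773616]] [[286.82665187 303.06406397]]
```

```bash
python3 - <<'E'
from h import *
w=np.load("w1.npz");K,T=w['K'],w['T']
from bench import env
s=env.get_state();t=s['tcp_pos'];q=s['tool_rot'];R=Rt.from_quat([q[1],q[2],q[3],q[0]]).as_matrix()
print("cam in tool",(R.T@(-T[:3,:3].T@T[:3,3]-t)).round(4))
for x in(-.011,.011):
  for y in (-.0075,.0075):
    for z in (.017,-.01): print(x,y,z,proj(t+R@[x,y,z],K,T).round(1))
E
python3 -c "
import cv2
a=cv2.imread('pics/w1.png')[240:420,160:420]
cv2.imwrite('pics/w1f.png',cv2.resize(a,None,fx=3,fy=3,interpolation=cv2.INTER_CUBIC))"
```

```text
cam in tool [ 0.0773 -0.0011 -0.1249]
-0.011 -0.0075 0.017 [[269.3 304.1]]
-0.011 -0.0075 -0.01 [[266.6 344.2]]
-0.011 0.0075 0.017 [[303.7 304. ]]
-0.011 0.0075 -0.01 [[307.5 344.2]]
0.011 -0.0075 0.017 [[268.6 257.9]]
0.011 -0.0075 -0.01 [[265.6 291. ]]
0.011 0.0075 0.017 [[304.4 257.9]]
0.011 0.0075 -0.01 [[308.6 290.9]]
```

View pics/w1f.png

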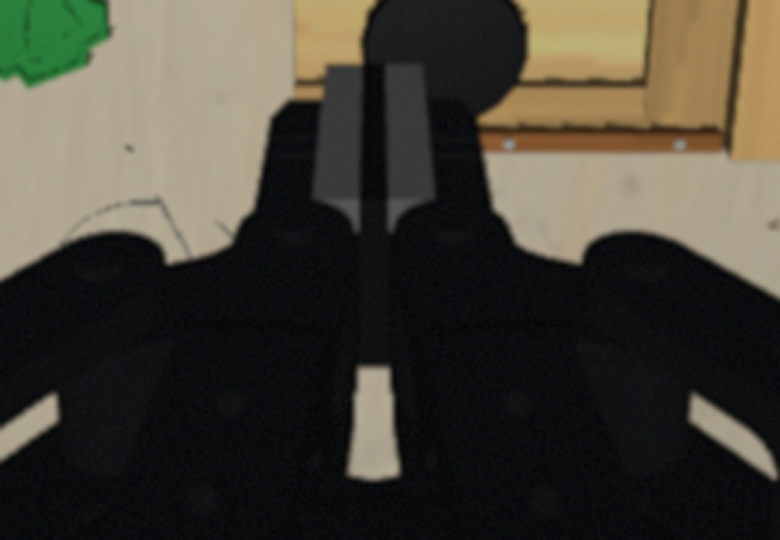

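Call:
play_rows --rows '[{"x": 0, "y": 0, "z": 0.1, "twist": 0.35}, {"x": 0, "y": 0, "z": 0.2, "twist": 0.7}, {"x": 0, "y": 0, "z": 0.3, "twist": 1.0}]'

```text
clock: 2.3
tcp_pos: [0.4819, 0.014, 0.1402]
tool_rot: [-0.0, 0.822, 0.57, 0.001]
contact_force: [-0.7, -0.2, 0.1]
gripper_width: 0.0
```

Call:
play_rows --rows '[{"x": 0, "y": 0, "z": 0, "twist": 0.35}, {"x": 0, "y": 0, "z": 0, "twist": 0.7}, {"x": 0, "y": 0, "z": 0, "twist": 1.0}]'

```text
clock: 2.68
tcp_pos: [0.4818, 0.014, 0.1405]
tool_rot: [-0.001, 0.937, 0.349, 0.0]
contact_force: [-0.1, 0.5, -0.1]
gripper_width: 0.0001
```

Call:
play_rows --rows '[{"x": 0, "y": 0, "z": 0, "twist": 0.35}, {"x": 0, "y": 0, "z": 0, "twist": 0.7}, {"x": 0, "y": 0, "z": 0, "twist": 1.0}, {"x": 0, "y": 0, "z": 0, "twist": 1.0}]'

```text
clock: 3.18
tcp_pos: [0.4818, 0.0137, 0.1403]
tool_rot: [-0.0, 0.994, 0.109, 0.0]
contact_force: [-0.0, 0.9, 0.0]
gripper_width: -0.0001
```

```bash
sed -i 's/^PB=.*/PB=np.array([0.5952,-0.0037,0.139])/; s/yaw_off=np.pi\/2/yaw_off=0/' h.py; python3 -c "
from h import *
_,K,T=snap('wrist','pics/w2.png')
np.savez('w2.npz',K=K,T=T)
plan([-122,32,100])
from bench import env;print(env.get_state()['qpos'].round(3))"
```

```text
t 3.23 tcp_b [-110.    32.5  140.4] units xyz [-0.06  -0.002  0.202] twist 0.16 F [-0.53 -0.44 -0.54] w 0.0003
[-0.629  0.573  0.704  2.252 -0.731  0.555 -0.71 ]
```

View pics/w2.png

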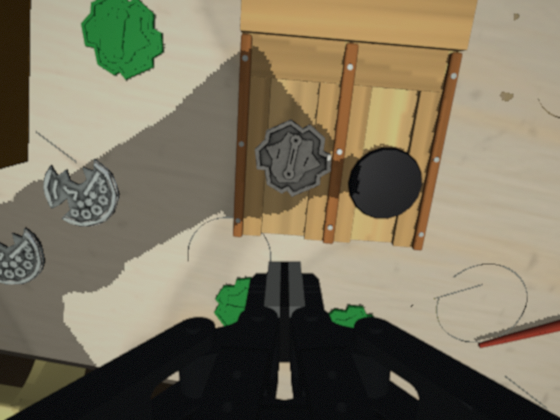

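```bash
python3 -c "
import cv2
a=cv2.imread('pics/w2.png')[25:255,225:475]
cv2.imwrite('pics/w2c.png',cv2.resize(a,None,fx=2.5,fy=2.5,interpolation=cv2.INTER_CUBIC))"
```

```text
(no output)
```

View pics/w2c.png

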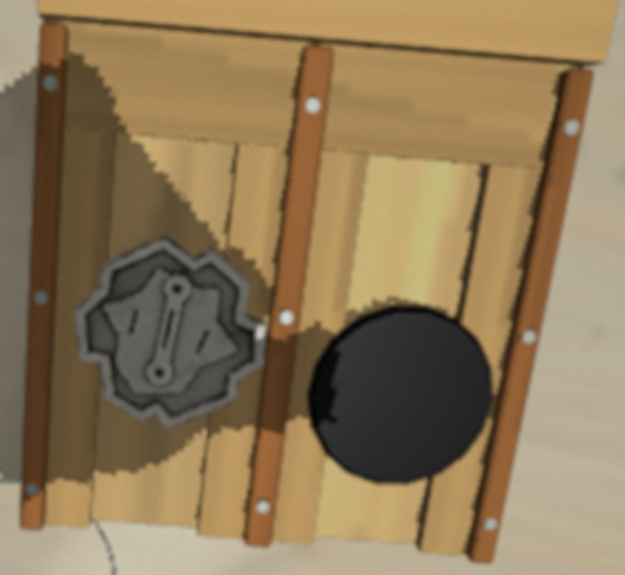

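```bash
cat > fit.py <<'E'
from h import *
def fitboard(B,px,K,T,p0=PB,z=0.0,fz=False):
    B=np.array(B,float)/1000
    def f(p):
        c,s=np.cos(p[2]),np.sin(p[2]);R=np.array([[c,s,0],[-s,c,0],[0,0,1]])
        return (proj(B@R+[p[0],p[1],p[3] if fz else z],K,T)-px).ravel()
    s=least_squares(f,[*p0,z],loss='soft_l1');return s.x,f(s.x).reshape(-1,2)
E
python3 - <<'E'
from fit import *
w=np.load("w2.npz");K,T=w['K'],w['T']
B=[(0,69,18),(0,62,18),(0,69,22),(0,-69,22),(-135,69,18),(-135,62,18),(0,4,18),(0,-4,18),(-135,4,18),(-135,-4,18),(0,-62,18),(0,-69,18),(-135,-62,18),(-135,-69,18)]
px=np.array([(42,22),(68,25),(40,15),(608,62),(20,527),(44,528),(302,45),(333,47),(246,543),(271,545),(565,68),(593,70),(469,558),(494,561)])/2.5+[225,25]
for fz in (0,1):
    p,r=fitboard(B,px,K,T,fz=fz);print(p.round(4),r.round(1).tolist())
    tk=onz(np.array((171,331))/2.5+[225,25],K,T,.015);print(tk,w2b(tk,p[:3]))
E
```

```text
[ 0.5934 -0.0033  0.1416  0.    ] [[-1.6, -1.3], [-0.5, -1.5], [-1.5, 0.5], [-0.8, 1.0], [-0.7, 2.8], [-0.5, 3.2], [0.8, -1.5], [1.3, -1.2], [-0.8, 3.0], [0.3, 3.0], [2.1, -1.7], [2.2, -1.5], [0.7, 3.6], [0.3, 3.1]]
[0.51596846 0.01616846 0.015     ] [-73.8900503   30.23569022  15.        ]
[ 0.5937 -0.0037  0.1422 -0.0045] [[-0.0, -0.4], [0.9, -0.7], [0.1, 1.4], [-3.4, 1.4], [0.8, 0.4], [0.9, 0.6], [0.4, -0.9], [0.7, -0.6], [-0.6, 0.4], [0.2, 0.3], [-0.2, -1.3], [-0.3, -1.2], [-0.5, 0.8], [-1.1, 0.3]]
[0.51596846 0.01616846 0.015     ] [-74.10087399  30.71745604  15.        ]
```

```bash
sed -i 's/^PB=.*/PB=np.array([0.5942,-0.0036,0.140])/' h.py; python3 -c "
from h import *
plan([-122,31.5,45])"
```

```text
t 3.23 tcp_b [-109.    32.4  140.4] units xyz [-0.065 -0.     0.477] twist 0.158 F [-0.53 -0.44 -0.54] w 0.0003
```

Call:
play_rows --rows '[{"x": -0.065, "y": 0, "z": 0.1, "twist": 0.16}, {"x": -0.065, "y": 0, "z": 0.3, "twist": 0.16}, {"x": -0.065, "y": 0, "z": 0.47, "twist": 0.16}, {"x": -0.065, "y": 0, "z": 0.477, "twist": 0.16}]'

```text
clock: 3.72
tcp_pos: [0.4681, 0.0095, 0.0437]
tool_rot: [-0.001, 0.998, 0.068, -0.002]
contact_force: [-0.3, 0.5, -0.6]
gripper_width: -0.0003
```

```bash
python3 -c "
from h import *
plan([-122,31.5,25.5])
snap('wrist','pics/w3.png');snap('scene','pics/s3.png',(190,180,320,280),6)"
```

```text
t 3.73 tcp_b [-123.1   30.6   43.7] units xyz [ 0.006 -0.004  0.091] twist -0.01 F [-0.3  0.5 -0.6] w -0.0003
```

View pics/w3.png

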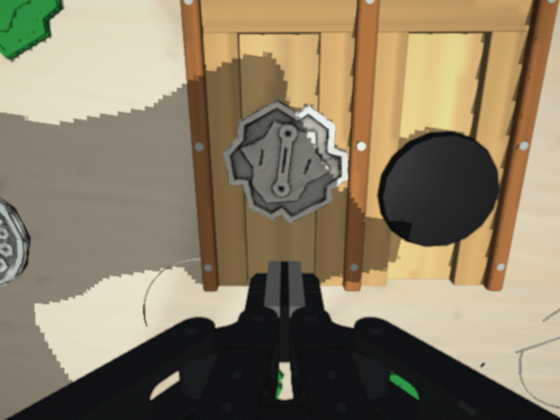

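View pics/s3.png

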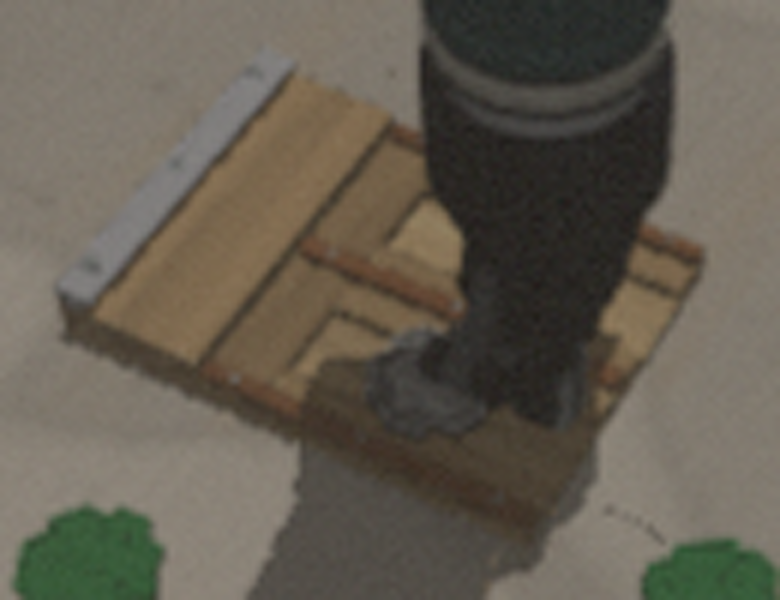

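The wrist view shows the fingers (285,270) lined up behind the token (288,160), over the slot (246–313) in the left lane. I'll descend into the slot now.

Call:
play_rows --rows '[{"x": 0, "y": 0, "z": 0.03, "twist": 0}, {"x": 0, "y": 0, "z": 0.06, "twist": 0}, {"x": 0, "y": 0, "z": 0.085, "twist": 0}, {"x": 0, "y": 0, "z": 0.085, "twist": 0}]'

```text
clock: 4.32
tcp_pos: [0.4689, 0.0087, 0.0277]
tool_rot: [-0.0, 0.998, 0.066, -0.0]
contact_force: [0.2, 0.8, 0.6]
gripper_width: -0.0003
```

```bash
python3 -c "
from h import *
plan([-61,31.5,25.5])"
```

```text
t 4.33 tcp_b [-122.3   29.7   27.7] units xyz [ 0.307 -0.011  0.011] twist -0.014 F [0.21 0.83 0.63] w -0.0003
```

Call:
play_rows --rows '[{"x": 0.03, "y": -0.01, "z": 0.01, "twist": 0}, {"x": 0.055, "y": -0.01, "z": 0.01, "twist": 0}, {"x": 0.08, "y": -0.01, "z": 0.01, "twist": 0}, {"x": 0.105, "y": -0.01, "z": 0.01, "twist": 0}, {"x": 0.13, "y": -0.01, "z": 0.01, "twist": 0}, {"x": 0.155, "y": -0.01, "z": 0.01, "twist": 0}, {"x": 0.18, "y": -0.01, "z": 0.01, "twist": 0}, {"x": 0.205, "y": -0.01, "z": 0.01, "twist": 0}]'

```text
clock: 5.32
tcp_pos: [0.5097, 0.0161, 0.0259]
tool_rot: [-0.0, 0.998, 0.066, -0.0]
contact_force: [-1.1, -0.8, -0.0]
gripper_width: 0.0002
```

```bash
python3 -c "
from h import *
plan([-61,31.5,25.5])
snap('wrist','pics/w4.png')"
```

```text
t 5.33 tcp_b [-80.9  31.3  25.9] units xyz [ 0.1   -0.002  0.002] twist -0.014 F [-1.08 -0.75 -0.04] w 0.0002
```

View pics/w4.png

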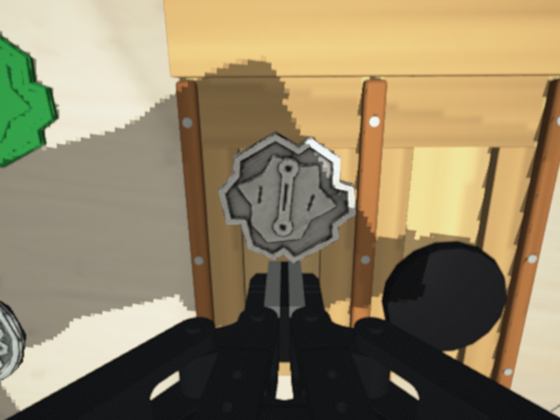

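Call:
play_rows --rows '[{"x": 0.02, "y": 0, "z": 0, "twist": 0}, {"x": 0.04, "y": 0, "z": 0, "twist": 0}, {"x": 0.06, "y": 0, "z": 0, "twist": 0}, {"x": 0.075, "y": 0, "z": 0, "twist": 0}, {"x": 0.085, "y": 0, "z": 0, "twist": 0}, {"x": 0.085, "y": 0, "z": 0, "twist": 0}]'

```text
clock: 6.12
tcp_pos: [0.5265, 0.0183, 0.0259]
tool_rot: [0.0, 0.998, 0.066, 0.0]
contact_force: [0.4, -0.3, -0.6]
gripper_width: 0.0001
```

```bash
python3 -c "
from h import *
plan([-61,31.5,25.5])
snap('wrist','pics/w5.png')"
```

```text
t 6.12 tcp_b [-64.   31.2  25.9] units xyz [ 0.015 -0.002  0.002] twist -0.014 F [ 0.4  -0.3  -0.64] w 0.0001
```

View pics/w5.png

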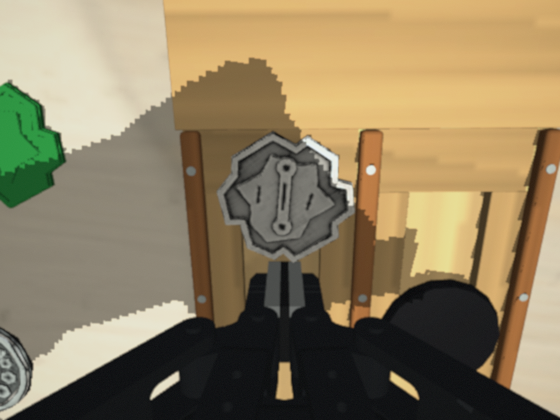

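Call:
play_rows --rows '[{"x": 0.005, "y": 0, "z": 0, "twist": 0}, {"x": 0.01, "y": 0, "z": 0, "twist": 0}, {"x": 0.015, "y": 0, "z": 0, "twist": 0}, {"x": 0.015, "y": 0, "z": 0, "twist": 0}]'

```text
clock: 6.68
tcp_pos: [0.5286, 0.0186, 0.0258]
tool_rot: [-0.0, 0.998, 0.066, -0.001]
contact_force: [-1.0, -0.9, 0.6]
gripper_width: -0.0001
```

```bash
python3 -c "
from h import *
plan([-61,31.5,25.5])
snap('wrist','pics/w6.png',(170,60,420,330),2.2)"
```

```text
t 6.67 tcp_b [-61.9  31.2  25.8] units xyz [ 0.004 -0.002  0.002] twist -0.015 F [-1.03 -0.86  0.64] w -0.0001
```

View pics/w6.png

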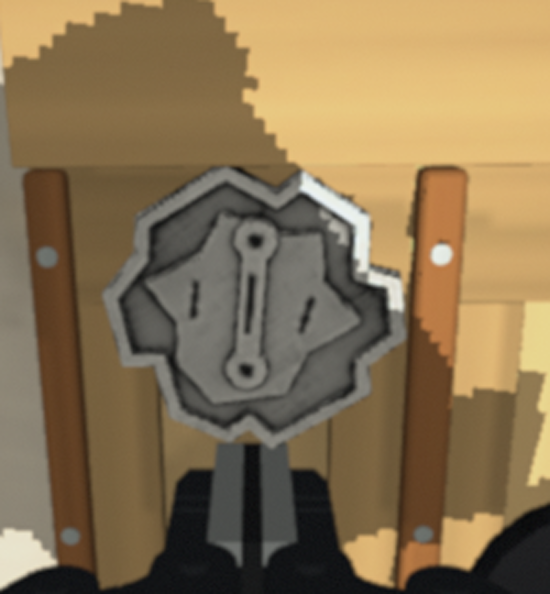

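Call:
play_rows --rows '[{"x": 0.005, "y": 0, "z": 0, "twist": 0}, {"x": 0.01, "y": 0, "z": 0, "twist": 0}, {"x": 0.01, "y": 0, "z": 0, "twist": 0}]'

```text
clock: 7.1
tcp_pos: [0.5291, 0.0187, 0.0257]
tool_rot: [-0.0, 0.998, 0.066, -0.002]
contact_force: [-5.2, -1.1, 3.3]
gripper_width: 0.0001
```

```bash
python3 -c "
from h import *
plan([-61,31.5,25.5])
snap('wrist','pics/w7.png',(170,60,420,330),2.2)"
```

```text
t 7.1 tcp_b [-61.4  31.2  25.7] units xyz [ 0.002 -0.002  0.001] twist -0.015 F [-5.19 -1.1   3.32] w 0.0001
```

View pics/w7.png

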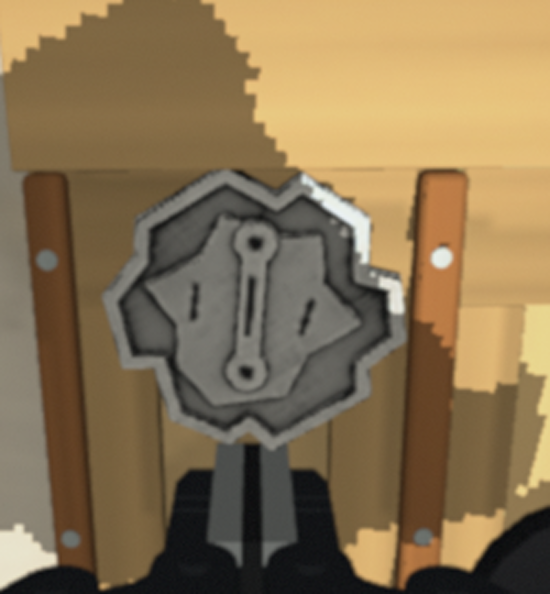

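Call:
play_rows --rows '[{"x": 0.004, "y": 0, "z": -0.005, "twist": 0}, {"x": 0.004, "y": 0, "z": -0.01, "twist": 0}, {"x": 0.004, "y": 0, "z": -0.015, "twist": 0}, {"x": 0.004, "y": 0, "z": -0.02, "twist": 0}, {"x": 0.005, "y": 0, "z": -0.025, "twist": 0}, {"x": 0.005, "y": 0, "z": -0.03, "twist": 0}, {"x": 0.006, "y": 0, "z": -0.035, "twist": 0}, {"x": 0.006, "y": 0, "z": -0.04, "twist": 0}]'

```text
clock: 8.15
tcp_pos: [0.5298, 0.0188, 0.0334]
tool_rot: [-0.0, 0.998, 0.066, -0.002]
contact_force: [-4.8, -1.3, 0.4]
gripper_width: 0.0
```

```bash
python3 -c "
from h import *
plan([-61,31.5,25.5])
snap('wrist','pics/w8.png',(170,60,420,330),2.2)
snap('scene','pics/s8.png',(190,180,320,280),6)"
```

```text
t 8.15 tcp_b [-60.7  31.2  33.4] units xyz [-0.001 -0.001  0.04 ] twist -0.015 F [-4.83 -1.32  0.41] w 0.0
```

View pics/w8.png

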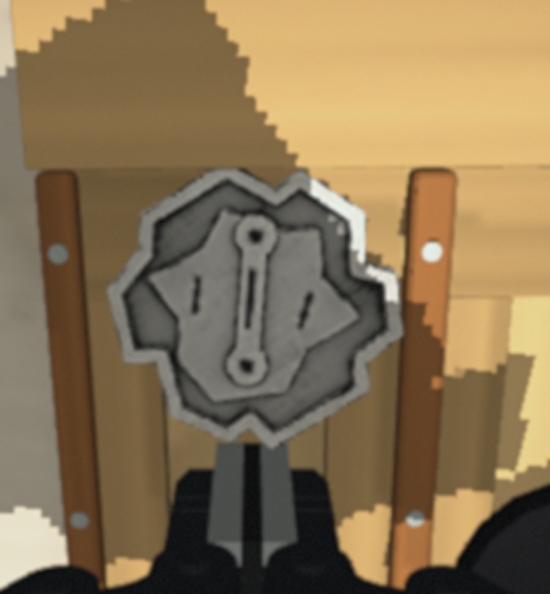

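View pics/s8.png

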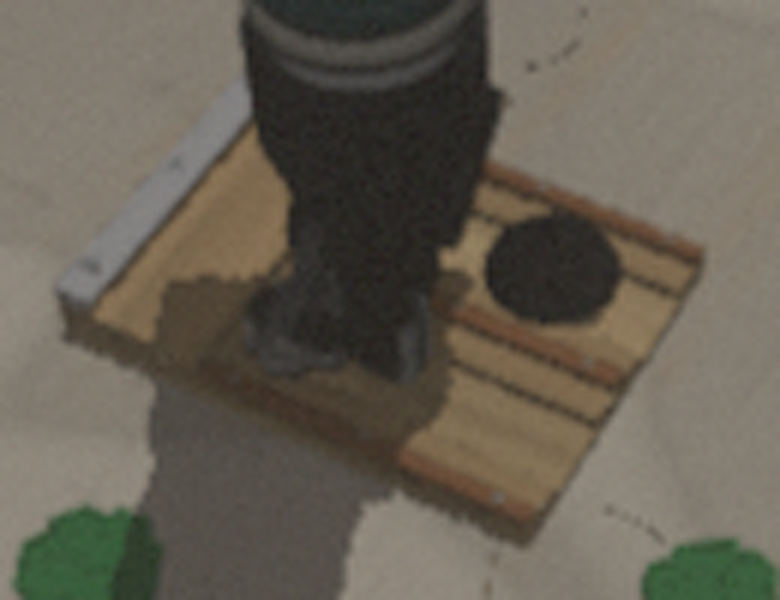

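The force holds at 4.8 N, and the rim still sits on the fingertip, which is now above bed level. So the rear is rising, and I'll carry on along the arc.

Call:
play_rows --rows '[{"x": 0.001, "y": 0, "z": -0.0075, "twist": 0}, {"x": 0.003, "y": 0, "z": -0.015, "twist": 0}, {"x": 0.004, "y": 0, "z": -0.0225, "twist": 0}, {"x": 0.006, "y": 0, "z": -0.03, "twist": 0}, {"x": 0.008, "y": 0, "z": -0.0375, "twist": 0}, {"x": 0.01, "y": 0, "z": -0.045, "twist": 0}, {"x": 0.013, "y": 0, "z": -0.0525, "twist": 0}, {"x": 0.016, "y": 0, "z": -0.06, "twist": 0}]'

```text
clock: 9.25
tcp_pos: [0.533, 0.0192, 0.0456]
tool_rot: [-0.0, 0.998, 0.066, -0.002]
contact_force: [-6.8, -1.3, 2.4]
gripper_width: -0.0001
```

```bash
python3 -c "
from h import *
plan([-61,31.5,25.5])
snap('wrist','pics/w9.png',(170,60,420,330),2.2)
snap('top','pics/t9.png',(190,145,290,255),5)"
```

```text
t 9.25 tcp_b [-57.4  31.1  45.6] units xyz [-0.018 -0.002  0.1  ] twist -0.015 F [-6.79 -1.33  2.39] w -0.0001
```

View pics/w9.png

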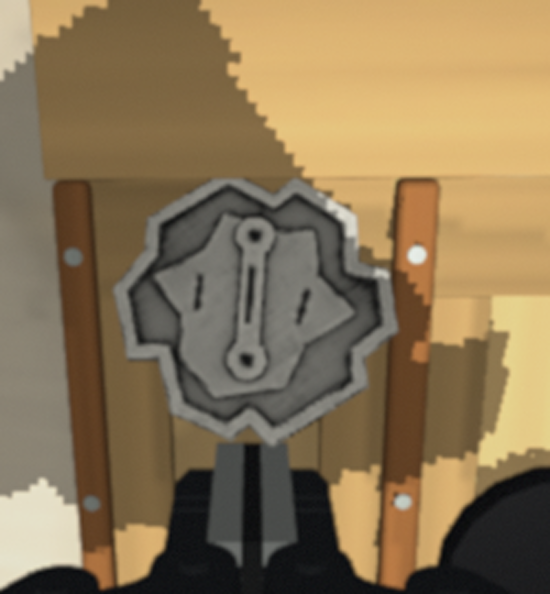

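Call:
play_rows --rows '[{"x": 0.004, "y": 0, "z": -0.01, "twist": 0}, {"x": 0.0085, "y": 0, "z": -0.02, "twist": 0}, {"x": 0.0135, "y": 0, "z": -0.03, "twist": 0}, {"x": 0.0195, "y": 0, "z": -0.04, "twist": 0}, {"x": 0.026, "y": 0, "z": -0.05, "twist": 0}, {"x": 0.0335, "y": 0, "z": -0.06, "twist": 0}, {"x": 0.0415, "y": 0, "z": -0.07, "twist": 0}, {"x": 0.0505, "y": 0, "z": -0.08, "twist": 0}]'

```text
clock: 10.35
tcp_pos: [0.5457, 0.0206, 0.0621]
tool_rot: [0.0, 0.998, 0.066, 0.0]
contact_force: [-0.3, -0.2, 0.4]
gripper_width: -0.0001
```

```bash
python3 -c "
from h import *
plan([-61,31.5,25.5])
snap('wrist','pics/w10.png',(170,60,420,330),2.2)
snap('scene','pics/s10.png',(190,180,320,280),6)"
```

```text
t 10.35 tcp_b [-44.6  30.8  62.1] units xyz [-0.082 -0.003  0.183] twist -0.016 F [-0.27 -0.17  0.42] w -0.0001
```

View pics/w10.png

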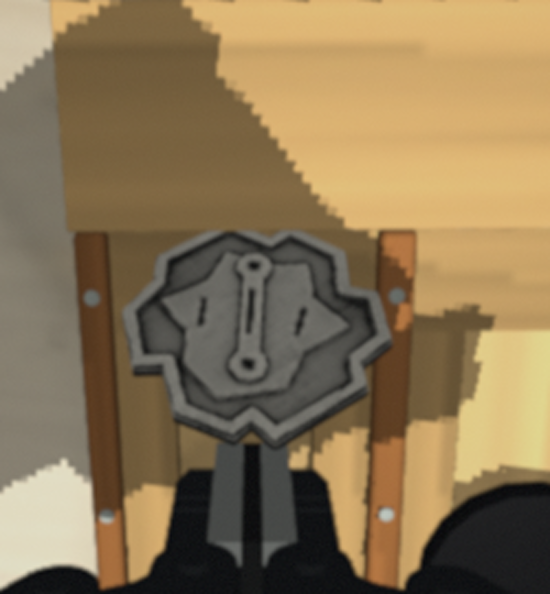

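View pics/s10.png

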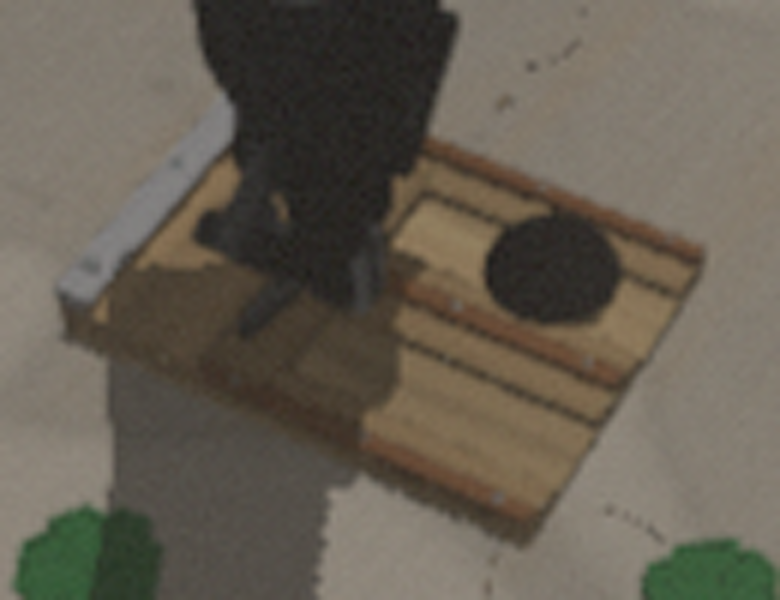

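The wrist and scene views show the token tilted about 45–50° against the step, its rear rim resting on the fingertips. I'll push forward to bring it nearly upright.

Call:
play_rows --rows '[{"x": 0.012, "y": 0, "z": -0.003, "twist": 0}, {"x": 0.026, "y": 0, "z": -0.006, "twist": 0}, {"x": 0.04, "y": 0, "z": -0.009, "twist": 0}, {"x": 0.054, "y": 0, "z": -0.012, "twist": 0}, {"x": 0.068, "y": 0, "z": -0.015, "twist": 0}, {"x": 0.082, "y": 0, "z": -0.018, "twist": 0}, {"x": 0.095, "y": 0, "z": -0.021, "twist": 0}, {"x": 0.105, "y": 0, "z": -0.023, "twist": 0}]'

```text
clock: 11.45
tcp_pos: [0.5666, 0.0238, 0.0665]
tool_rot: [0.0, 0.998, 0.066, 0.0]
contact_force: [-1.0, -0.1, 0.5]
gripper_width: -0.0004
```

```bash
python3 -c "
from h import *
plan([-61,31.5,25.5])
snap('wrist','pics/w11.png',(170,60,420,330),2.2)
snap('scene','pics/s11.png',(190,180,320,280),6)"
```

```text
t 11.45 tcp_b [-23.5  30.9  66.5] units xyz [-0.188 -0.002  0.205] twist -0.014 F [-0.98 -0.1   0.46] w -0.0004
```

View pics/w11.png

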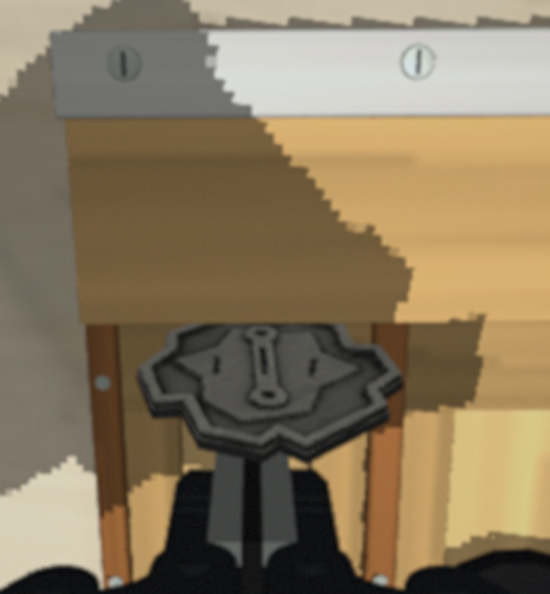

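View pics/s11.png

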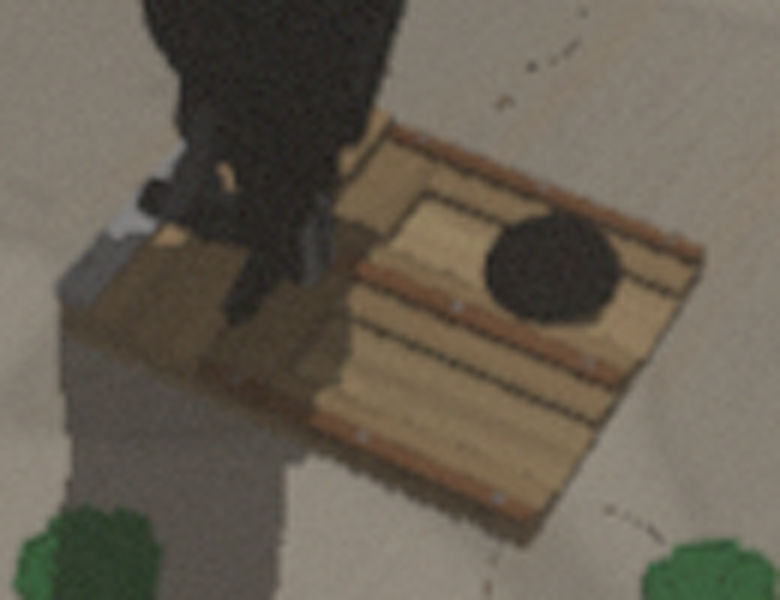

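Call:
play_rows --rows '[{"x": 0.01, "y": 0, "z": 0, "twist": 0}, {"x": 0.02, "y": 0, "z": 0, "twist": 0}, {"x": 0.03, "y": 0, "z": 0, "twist": 0}, {"x": 0.04, "y": 0, "z": 0, "twist": 0}, {"x": 0.047, "y": 0, "z": 0, "twist": 0}, {"x": 0.047, "y": 0, "z": 0, "twist": 0}]'

```text
clock: 12.3
tcp_pos: [0.5759, 0.0249, 0.0665]
tool_rot: [0.0, 0.998, 0.066, 0.0]
contact_force: [-1.2, -0.7, 0.0]
gripper_width: 0.0003
```

```bash
python3 -c "
from h import *
plan([-61,31.5,25.5])
snap('wrist','pics/w12.png',(170,60,420,330),2.2)
snap('scene','pics/s12.png',(190,180,320,280),6)"
```

```text
t 12.3 tcp_b [-14.1  30.8  66.5] units xyz [-0.234 -0.002  0.205] twist -0.014 F [-1.18 -0.66  0.03] w 0.0003
```

View pics/w12.png

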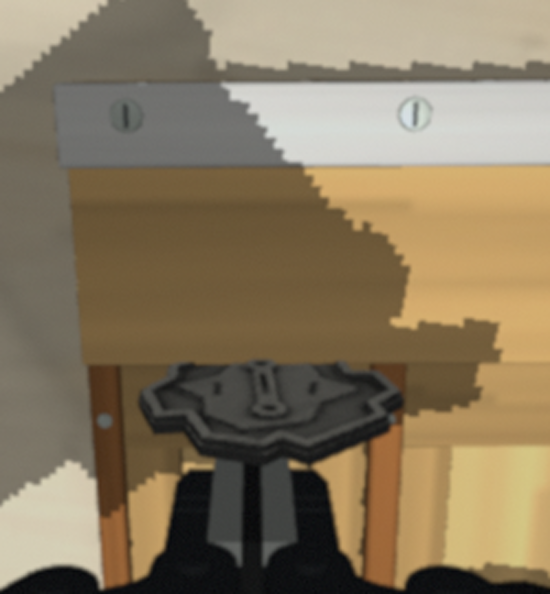

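View pics/s12.png

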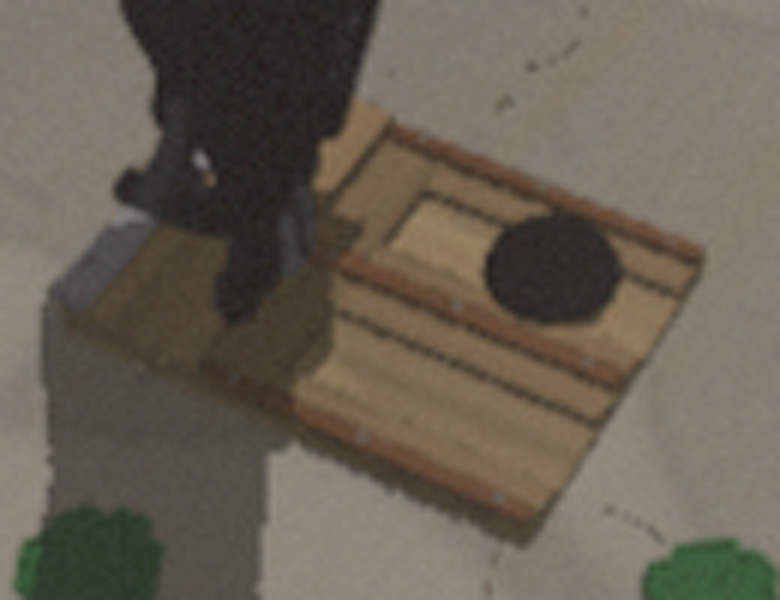

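Call:
play_rows --rows '[{"x": 0.008, "y": 0, "z": 0, "twist": 0}, {"x": 0.016, "y": 0, "z": 0, "twist": 0}, {"x": 0.024, "y": 0, "z": 0, "twist": 0}, {"x": 0.024, "y": 0, "z": 0, "twist": 0}]'

```text
clock: 12.9
tcp_pos: [0.5808, 0.0256, 0.0665]
tool_rot: [0.0, 0.998, 0.066, 0.0]
contact_force: [0.6, -0.9, 0.0]
gripper_width: 0.0001
```

```bash
python3 -c "
from h import *
plan([-61,31.5,25.5])
snap('wrist','pics/w13.png',(170,60,420,330),2.2)"
```

```text
t 12.9 tcp_b [-9.2 30.8 66.5] units xyz [-0.259 -0.002  0.205] twist -0.014 F [ 0.57 -0.94  0.03] w 0.0001
```

View pics/w13.png

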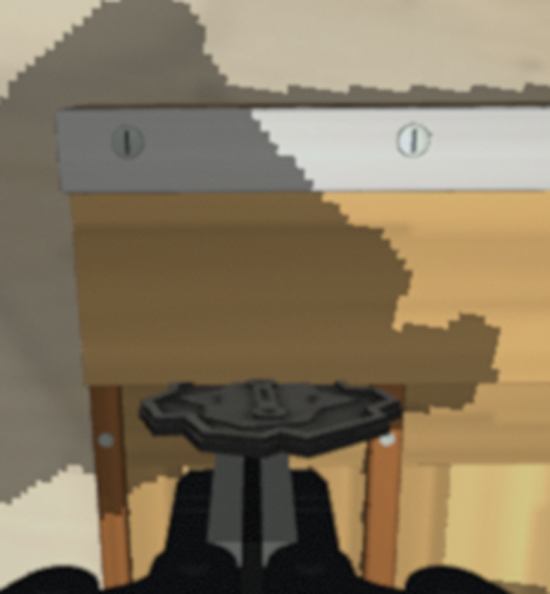

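Call:
play_rows --rows '[{"x": 0.008, "y": 0, "z": 0, "twist": 0}, {"x": 0.016, "y": 0, "z": 0, "twist": 0}, {"x": 0.024, "y": 0, "z": 0, "twist": 0}, {"x": 0.024, "y": 0, "z": 0, "twist": 0}]'

```text
clock: 13.45
tcp_pos: [0.5855, 0.0262, 0.0665]
tool_rot: [0.0, 0.998, 0.066, 0.0]
contact_force: [-0.0, -0.5, 0.5]
gripper_width: -0.0
```

```bash
python3 -c "
from h import *
plan([-61,31.5,25.5])
snap('wrist','pics/w14.png',(170,60,420,330),2.2)"
```

```text
t 13.45 tcp_b [-4.5 30.8 66.5] units xyz [-0.283 -0.002  0.205] twist -0.014 F [-0.05 -0.48  0.45] w -0.0
```

View pics/w14.png

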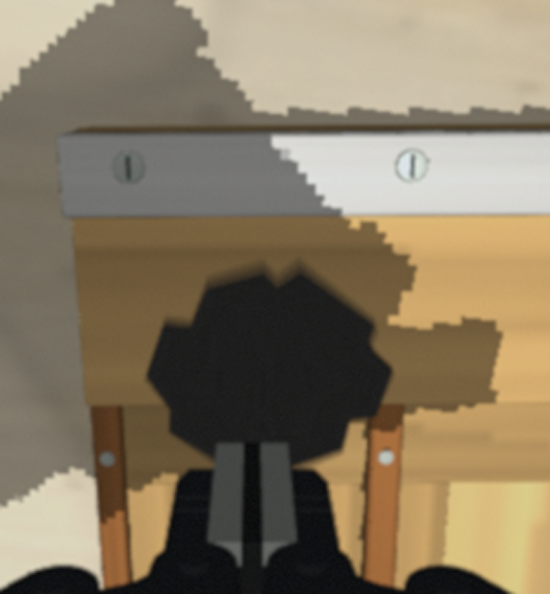

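The token has just toppled onto the upper bed. Its black back is up, spanning about (145–390, 265–460) in the crop, still blurred by motion. I'll back off and look.

Call:
play_rows --rows '[{"x": -0.08, "y": 0, "z": 0, "twist": 0}, {"x": -0.16, "y": 0, "z": 0, "twist": 0}, {"x": -0.18, "y": 0, "z": 0, "twist": 0}, {"x": -0.18, "y": 0, "z": 0, "twist": 0}]'

```text
clock: 14.0
tcp_pos: [0.5491, 0.0213, 0.0667]
tool_rot: [-0.0, 0.998, 0.066, -0.0]
contact_force: [0.3, 0.5, -0.6]
gripper_width: -0.0001
```

```bash
python3 -c "
from h import *
plan([-40,31.5,40])
_,K,T=snap('wrist','pics/w15.png');np.savez('w15.npz',K=K,T=T)
snap('scene','pics/s15.png',(190,180,320,280),6)"
```

```text
t 14.0 tcp_b [-41.2  31.   66.7] units xyz [ 0.006 -0.003  0.133] twist -0.015 F [ 0.34  0.46 -0.65] w -0.0001
```

View pics/w15.png

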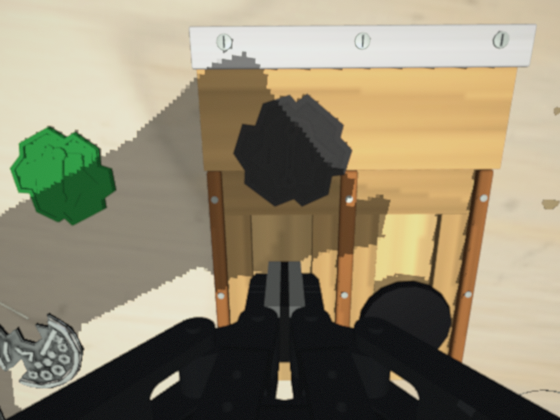

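View pics/s15.png

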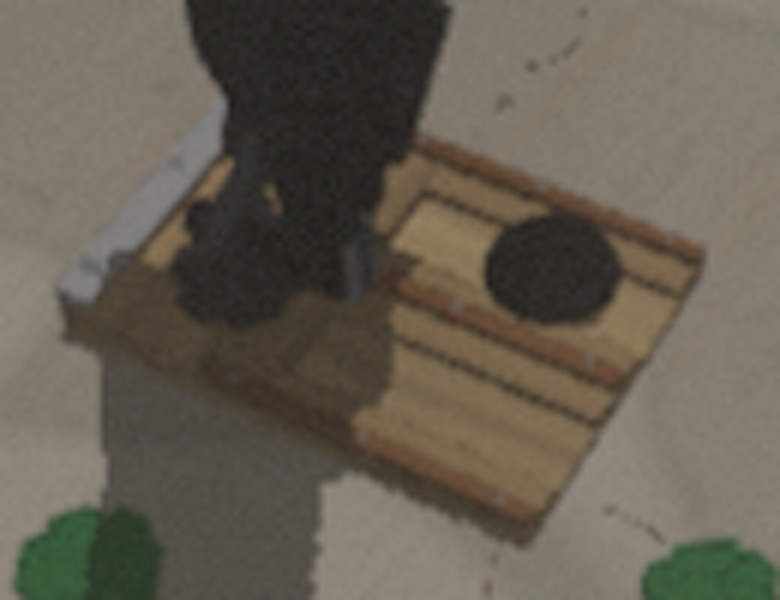

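```bash
python3 - <<'E'
from h import *
w=np.load("w15.npz");K,T=w['K'],w['T']
for n,px,z in [("stepL",(205,170),22),("step mid",(293,170),22),("lip front",(293,68),30.5),("front",(295,96),25),("rear",(280,207),25),("rear2",(300,205),25),("left",(235,152),25),("right",(351,152),25),("ctr",(293,151),25)]:
    print(n,w2b(onz(px,K,T,z/1000)).round(1))
E
python3 -c "
import cv2
a=cv2.imread('pics/w15.png')[40:240,190:400]
cv2.imwrite('pics/w15c.png',cv2.resize(a,None,fx=3,fy=3,interpolation=cv2.INTER_CUBIC))"
```

```text
stepL [ 0.6 68.5 22. ]
step mid [ 0.3 27.7 22. ]
lip front [44.1 27.8 30.5]
front [33.1 26.9 25. ]
rear [-16.7  33.8  25. ]
rear2 [-15.8  24.5  25. ]
left [ 9.3 53.8 25. ]
right [ 8.9  1.7 25. ]
ctr [ 9.6 27.7 25. ]
```

View pics/w15c.png

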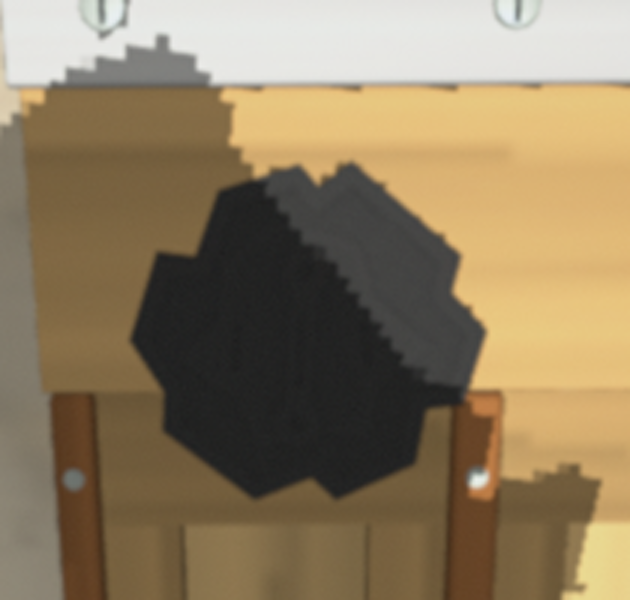

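The token lies flat on the upper bed, back up. Its centre is at board (≈9, 28), its rear teeth at x ≈ −16.5, and it spans 50 × 52 mm, so it is flat. The step and lip are where expected. Next I'll lower the fingers behind it and push.

Call:
play_rows --rows '[{"x": 0, "y": 0.01, "z": 0.05, "twist": 0}, {"x": 0, "y": 0.01, "z": 0.1, "twist": 0}, {"x": 0, "y": 0.01, "z": 0.148, "twist": 0}, {"x": 0, "y": 0.01, "z": 0.148, "twist": 0}, {"x": 0, "y": 0.01, "z": 0.148, "twist": 0}]'

```text
clock: 14.72
tcp_pos: [0.5499, 0.0193, 0.0368]
tool_rot: [0.0, 0.998, 0.066, -0.0]
contact_force: [-1.8, 0.3, -0.6]
gripper_width: 0.0003
```

```bash
python3 -c "
from h import *
plan([-16,29,37])"
```

```text
t 14.72 tcp_b [-40.7  28.9  36.8] units xyz [ 0.123 -0.002 -0.001] twist -0.015 F [-1.82  0.27 -0.56] w 0.0003
```

Call:
play_rows --rows '[{"x": 0.02, "y": 0, "z": 0, "twist": 0}, {"x": 0.04, "y": 0, "z": 0, "twist": 0}, {"x": 0.055, "y": 0, "z": 0, "twist": 0}, {"x": 0.07, "y": 0, "z": 0, "twist": 0}, {"x": 0.085, "y": 0, "z": 0, "twist": 0}, {"x": 0.1, "y": 0, "z": 0, "twist": 0}, {"x": 0.115, "y": 0, "z": 0, "twist": 0}, {"x": 0.115, "y": 0, "z": 0, "twist": 0}]'

```text
clock: 15.72
tcp_pos: [0.5731, 0.0226, 0.0369]
tool_rot: [0.0, 0.998, 0.066, 0.0]
contact_force: [0.6, -0.4, 0.0]
gripper_width: 0.0002
```

```bash
python3 -c "
from h import *
plan([-12,29,37])
snap('wrist','pics/w16.png',(150,60,420,330),2.2)"
```

```text
t 15.72 tcp_b [-17.2  28.9  36.9] units xyz [ 0.026 -0.001 -0.   ] twist -0.014 F [ 0.57 -0.4   0.01] w 0.0002
```

View pics/w16.png

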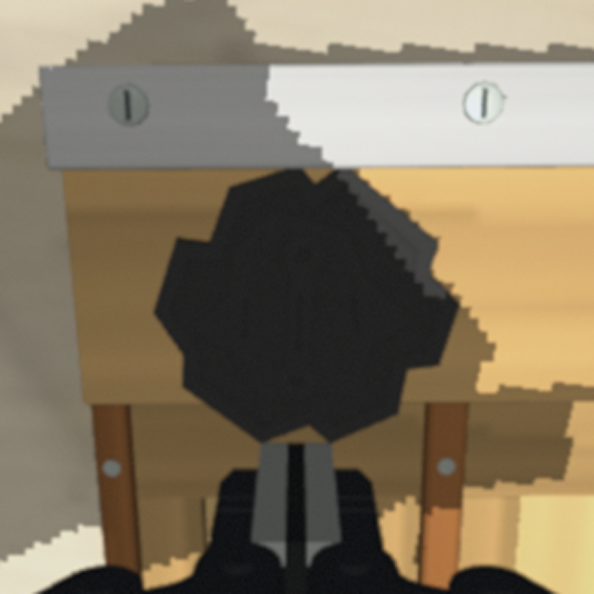

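The token's front (about 300,170 in the crop) has reached the lip edge, and both rear teeth sit on the fingertips. I'll retreat slightly, raise the tips to rim height and push home.

Call:
play_rows --rows '[{"x": -0.012, "y": 0, "z": 0, "twist": 0}, {"x": -0.015, "y": 0, "z": -0.014, "twist": 0}, {"x": -0.01, "y": 0, "z": -0.014, "twist": 0}, {"x": 0.0, "y": 0, "z": -0.014, "twist": 0}, {"x": 0.008, "y": 0, "z": -0.014, "twist": 0}, {"x": 0.015, "y": 0, "z": -0.014, "twist": 0}, {"x": 0.015, "y": 0, "z": -0.014, "twist": 0}]'

```text
clock: 16.65
tcp_pos: [0.5757, 0.0229, 0.0397]
tool_rot: [0.0, 0.998, 0.066, 0.0]
contact_force: [0.4, 0.4, 0.9]
gripper_width: 0.0004
```

```bash
python3 -c "
from h import *
plan([-12,29,37])
snap('wrist','pics/w17.png',(150,60,420,330),2.2)"
```

```text
t 16.65 tcp_b [-14.6  28.8  39.7] units xyz [ 0.013 -0.001  0.013] twist -0.014 F [0.36 0.4  0.94] w 0.0004
```

View pics/w17.png

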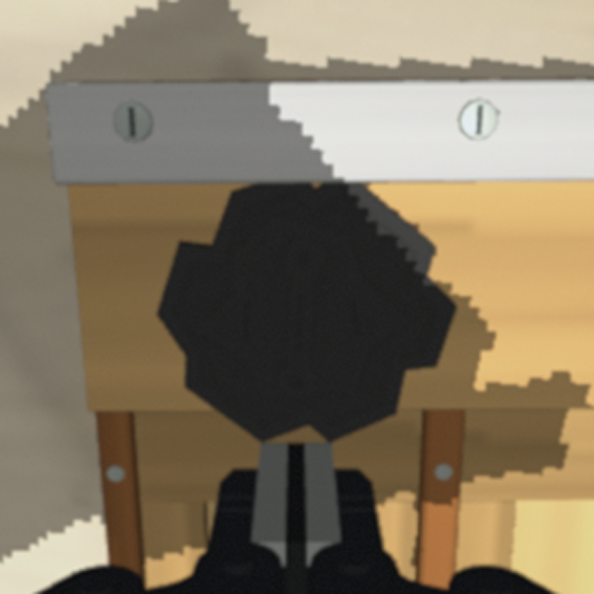

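Going under the lip. I'll push on in about 1 mm steps until the force rises.

Call:
play_rows --rows '[{"x": 0.005, "y": 0, "z": 0, "twist": 0}, {"x": 0.009, "y": 0, "z": 0, "twist": 0}, {"x": 0.012, "y": 0, "z": 0, "twist": 0}, {"x": 0.012, "y": 0, "z": 0, "twist": 0}]'

```text
clock: 17.2
tcp_pos: [0.5781, 0.0232, 0.0397]
tool_rot: [0.0, 0.998, 0.066, 0.0]
contact_force: [0.1, 0.1, 0.7]
gripper_width: -0.0003
```

Call:
play_rows --rows '[{"x": 0.004, "y": 0, "z": 0, "twist": 0}, {"x": 0.004, "y": 0, "z": 0, "twist": 0}]'

```text
clock: 17.45
tcp_pos: [0.5788, 0.0233, 0.0397]
tool_rot: [0.0, 0.998, 0.066, -0.0]
contact_force: [0.1, 0.2, -0.9]
gripper_width: 0.0003
```

Call:
play_rows --rows '[{"x": 0.004, "y": 0, "z": 0, "twist": 0}, {"x": 0.004, "y": 0, "z": 0, "twist": 0}]'

```text
clock: 17.7
tcp_pos: [0.579, 0.0234, 0.0396]
tool_rot: [-0.0, 0.998, 0.066, -0.001]
contact_force: [-1.3, -0.1, 1.8]
gripper_width: 0.0002
```

```bash
python3 -c "
from h import *
plan([-12,29,37])
snap('wrist','pics/w18.png',(150,60,420,330),2.2)"
```

```text
t 17.7 tcp_b [-11.3  28.9  39.6] units xyz [-0.004 -0.001  0.013] twist -0.014 F [-1.27 -0.07  1.78] w 0.0002
```

View pics/w18.png

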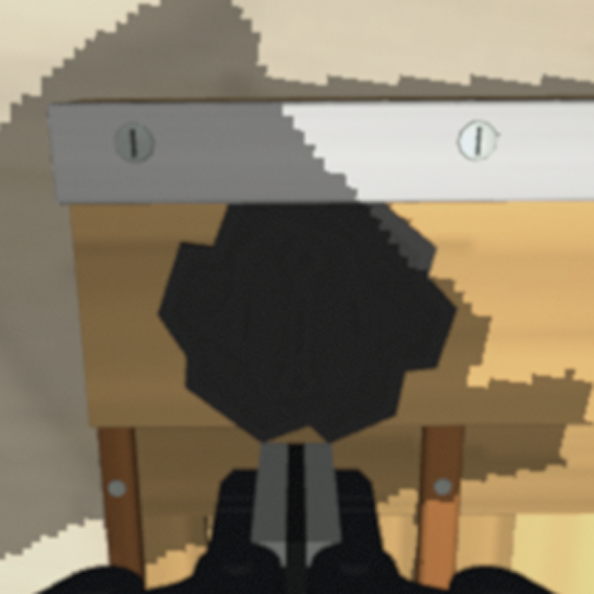

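Call:
play_rows --rows '[{"x": 0.004, "y": 0, "z": 0, "twist": 0}, {"x": 0.006, "y": 0, "z": 0, "twist": 0}, {"x": 0.006, "y": 0, "z": 0, "twist": 0}, {"x": 0.006, "y": 0, "z": 0, "twist": 0}]'

```text
clock: 18.25
tcp_pos: [0.5793, 0.0235, 0.0395]
tool_rot: [-0.0, 0.998, 0.066, -0.001]
contact_force: [-5.1, -0.9, 3.0]
gripper_width: -0.0
```

```bash
python3 -c "
from h import *
plan([-12,29,37])
snap('wrist','pics/w19.png',(150,60,420,330),2.2)"
```

```text
t 18.25 tcp_b [-11.   28.9  39.5] units xyz [-0.005 -0.001  0.012] twist -0.015 F [-5.13 -0.86  3.05] w -0.0
```

View pics/w19.png

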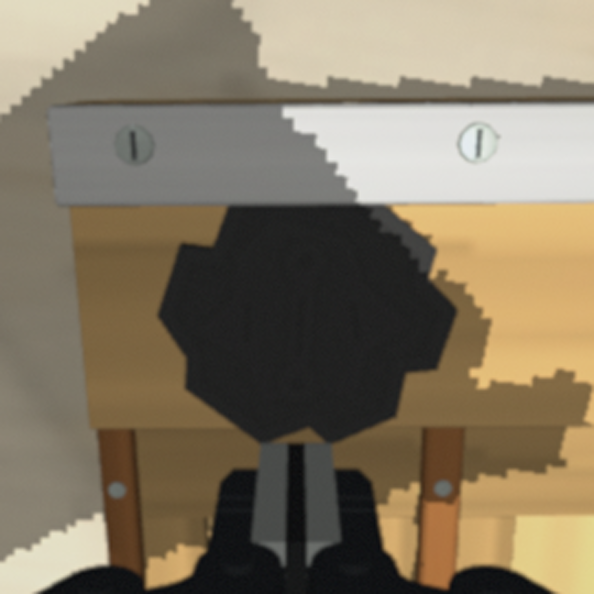

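The force rose to 5 N with no further travel, so it is home. Now I'll back away and look.

Call:
play_rows --rows '[{"x": -0.02, "y": 0, "z": 0, "twist": 0}, {"x": -0.06, "y": 0, "z": 0, "twist": 0}, {"x": -0.12, "y": 0, "z": 0, "twist": 0}, {"x": -0.14, "y": 0, "z": -0.1, "twist": 0}, {"x": -0.14, "y": 0, "z": -0.2, "twist": 0}, {"x": -0.14, "y": 0, "z": -0.2, "twist": 0}, {"x": -0.14, "y": 0, "z": -0.2, "twist": 0}]'

```text
clock: 19.18
tcp_pos: [0.5527, 0.0201, 0.0793]
tool_rot: [-0.0, 0.998, 0.066, -0.0]
contact_force: [-0.2, -0.7, 0.4]
gripper_width: -0.0
```

```bash
python3 -c "
from h import *
plan([-12,29,37])
_,K,T=snap('wrist','pics/w20.png');np.savez('w20.npz',K=K,T=T)
import cv2
a=cv2.imread('pics/w20.png')[20:230,170:400]
cv2.imwrite('pics/w20c.png',cv2.resize(a,None,fx=2.8,fy=2.8,interpolation=cv2.INTER_CUBIC))"
```

```text
t 19.18 tcp_b [-37.8  29.3  79.3] units xyz [0.129 0.001 0.211] twist -0.014 F [-0.19 -0.7   0.35] w -0.0
```

View pics/w20c.png

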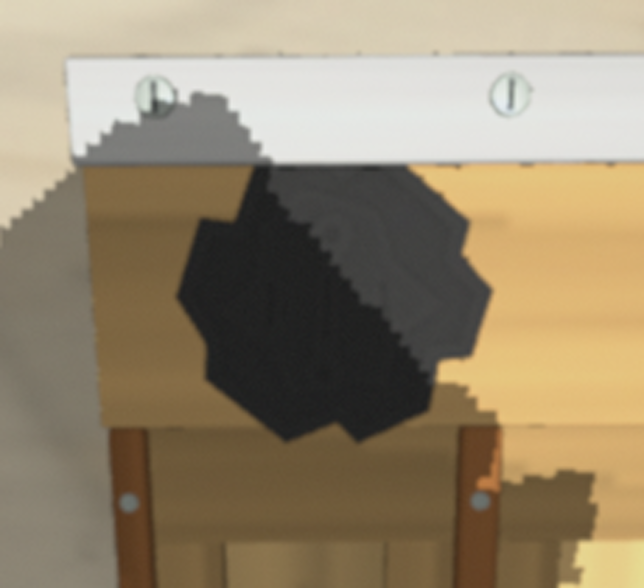

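```bash
python3 - <<'E'
from h import *
w=np.load("w20.npz");K,T=w['K'],w['T']
for n,px,z in [("stepL",(105,426),22),("step R",(420,426),22),("lip front",(330,163),30.5),("rear1",(288,440),25),("rear2",(358,440),25),("left",(178,295),25),("right",(492,290),25)]:
    print(n,w2b(onz(np.array(px)/2.8+[170,20],K,T,z/1000)).round(1))
# earlier pic w15 all teeth, crop scale 3 origin (190,40)
w=np.load("w15.npz");K,T=w['K'],w['T']
for px in [(300,166),(350,162),(256,497),(337,497),(132,340),(486,330)]:
    print(w2b(onz(np.array(px)/3+[190,40],K,T,.025)).round(1))
E
```

```text
stepL [ 0.3 68.4 22. ]
step R [-0.  12.2 22. ]
lip front [44.  28.2 30.5]
rear1 [-1.8 35.7 25. ]
rear2 [-1.8 23.4 25. ]
left [23.3 53.9 25. ]
right [23.8  0.9 25. ]
[33.4 29.  25. ]
[33.9 21.9 25. ]
[-16.  36.  25.]
[-16.1  23.4  25. ]
[ 8.7 54.2 25. ]
[ 9.8  1.3 25. ]
```

Call:
play_rows --rows '[{"x": -0.1, "y": 0, "z": -0.2, "twist": 0}, {"x": -0.1, "y": 0, "z": -0.5, "twist": 0}, {"x": -0.1, "y": 0, "z": -0.8, "twist": 0}, {"x": -0.1, "y": 0.3, "z": -0.8, "twist": 0}, {"x": -0.1, "y": 0.6, "z": -0.8, "twist": 0}, {"x": -0.1, "y": 0.9, "z": -0.8, "twist": 0}, {"x": -0.1, "y": 0.9, "z": -0.8, "twist": 0}, {"x": -0.1, "y": 0.9, "z": -0.8, "twist": 0}]'

```text
clock: 20.23
tcp_pos: [0.5565, -0.1608, 0.2387]
tool_rot: [-0.001, 0.998, 0.066, -0.001]
contact_force: [0.0, 0.3, 0.2]
gripper_width: -0.0001
```

```bash
python3 -c "
from h import *
plan([-12,29,37])
snap('top','pics/t21.png',(100,130,400,300),2.6);snap('scene','pics/s21.png',(190,180,320,280),6)"
```

```text
t 20.23 tcp_b [ -59.3 -150.4  238.7] units xyz [ 0.231 -0.898  1.01 ] twist -0.016 F [0.04 0.28 0.18] w -0.0001
```

View pics/t21.png

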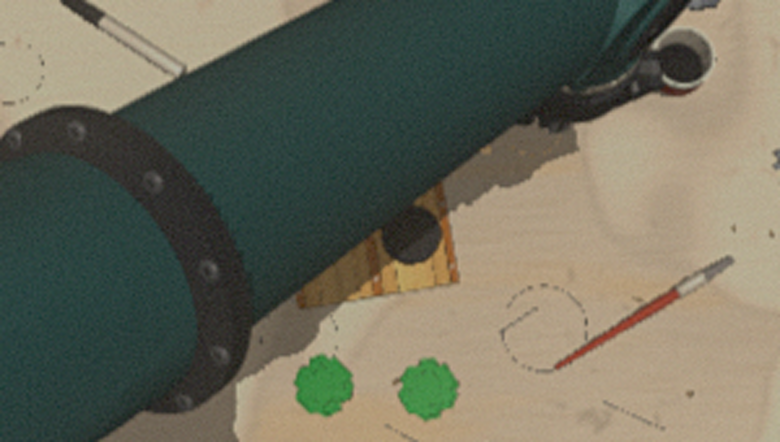

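View pics/s21.png

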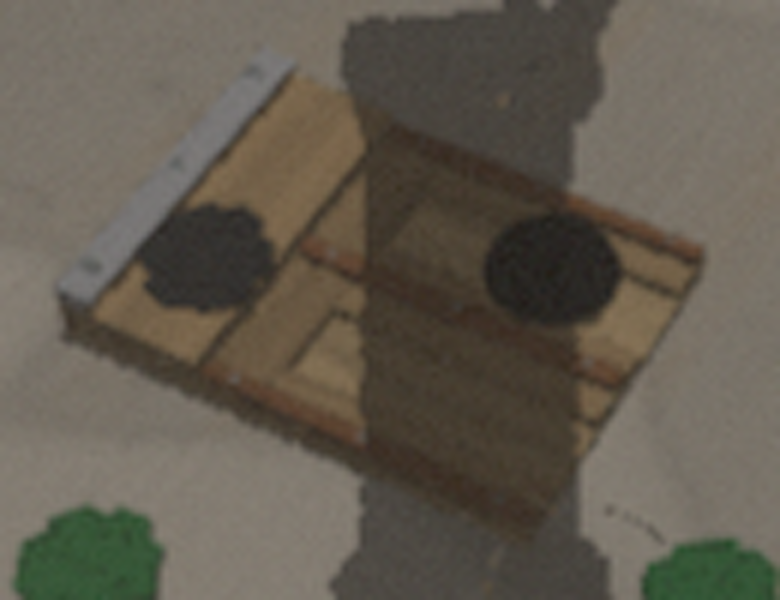

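The scene view shows the token flat with its black back up (210,258 in the crop), its rim under the lip. The disc (553,268), brush and green look-alikes haven't moved. I'm handing in.

```bash
python3 -c "
from bench import env
print(env.finish_job())
s=env.get_state();print(s['clock'],s['contact_force'].round(2))"
```

```text
the job is handed in; nothing more can be done
None
the job is handed in; nothing more can be done
```

The token is turned over and pushed home under the lip, with its black back facing up. I handed the job in at about 20 s of the 58 s allowed. Using closed fingertips only, I pushed it along the left lane to the step and tipped it up along an arc, pushing with 5–7 N. It toppled over the last few degrees on its own, and I then pushed it against the stop.

**Last checks:**
- **Home:** the final push rose to about 5 N with no further travel. The wrist picture puts the rear teeth at x ≈ −1.8 mm and the centre at ≈ 23.5 mm. That puts the front at about 48 mm, against the stop at 48.5 mm.
- **Everything else:** the disc, brush and the two nearby green look-alikes had not moved. I did not work near the pot; it was only partly in the last top view. The gripper was clear of everything at the end.

**What disagreed:**
- **Camera heights:** they came out 2–5 mm low, and the board pose differed by about 2–3 mm between views. I used a weighted estimate, and the contact forces bore it out.
- **Finger contact:** at the stop, the arm position put the fingertip face about 1.8 mm further forward than the picture did. I put this down to the finger's width and the token measuring up to about 52 mm across its teeth, but I did not check it separately.
- **Top view:** the arm hid the token in the last top picture, so the final look at it was from the scene camera only.

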